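# Load the sprung dish carrier and hold it at its stop

## Task

Put the two culture dishes that stand on the bench squarely on top of the dish already in the spring-loaded carrier, in either order, so that the three make one straight pile. Then press the pile down with the fingers until the sprung platform is fully home on its hard stop, firmly but without crushing the dishes, and finish while still holding it pressed there, ready for the retaining clip; leave the other things on the bench where they are.

Things in the scene. Friction and masses are not known exactly. Their poses are not given: they have to be found in the camera images.
- carrier: the dish carrier, fixed to the bench: round foot 112 mm across, 10 mm thick; dark sleeve 84 mm across, rim 30 mm above the bench; two steel posts 10 mm thick, 85 mm tall above the bench, on its own +x and -x sides, 48.5 mm from its axis. Origin: centre of the underside; z up. Grip dishes across its y axis (within 0.5 rad) to keep the fingers clear of the posts.
- platform_seat (a point): centre of the platform's floor on which the lowest dish stands: 45 mm above the bench when the spring is out, 30 mm (level with the sleeve's rim) when fully home. The platform is a 69 mm disc with a low black rim 3 mm high, 58 mm inside.
- platform (a joint): travel of the sprung platform straight down, in m: 0 = up (spring out), 0.015 = fully home on the hard stop. It takes about 4 N to start it and about 10 N to bring it home; let go, it rises again. Beyond the stop the force climbs steeply.
- dish_base: closed round culture dish, lid fixed on, 57 mm in diameter, 14 mm high, about 15 g; foot 54 mm across, lid rim 57 mm from 5 to 14 mm up; flat top and bottom: dishes pile up at 14 mm each. Origin: centre of its underside, z up. Grasp across the rim. It already stands on the carrier's platform, which locates it; leave it there.
- dish_a: closed round culture dish, lid fixed on, 57 mm in diameter, 14 mm high, about 15 g; foot 54 mm across, lid rim 57 mm from 5 to 14 mm up; flat top and bottom: dishes pile up at 14 mm each. Origin: centre of its underside, z up. Grasp across the rim. It starts on the bench to one side of the carrier. Dishes crack when pressed with more than 45 N.
- dish_b: closed round culture dish, lid fixed on, 57 mm in diameter, 14 mm high, about 15 g; foot 54 mm across, lid rim 57 mm from 5 to 14 mm up; flat top and bottom: dishes pile up at 14 mm each. Origin: centre of its underside, z up. Grasp across the rim. It starts on the bench on the other side of the carrier. (The faint ring on the bench is a stain.)
- pipette_2: one of the bystanders, not part of the job; it lies on the bench. Origin: centre of its underside. A pipette 230 mm long (its x axis) lying behind the carrier.
- timer: one of the bystanders, not part of the job; it lies on the bench. Origin: centre of its underside. A flat square timer, 62 x 62 x 19 mm.
- micro_1: one of the bystanders, not part of the job; it lies on the bench. Origin: centre of its underside. A micro tube, 40 mm long, lying behind the carrier.
- micro_2: one of the bystanders, not part of the job; it lies on the bench. Origin: centre of its underside. A micro tube, 40 mm long, lying behind the carrier.
- screwdriver: one of the bystanders, not part of the job; it lies on the bench. Origin: centre of its underside. A screwdriver 185 mm long (its y axis), 27 mm thick.
- tweezers: one of the bystanders, not part of the job; it lies on the bench. Origin: centre of its underside. Tweezers, 120 mm long (its y axis), 9 mm high.
Mind the look-alikes: they are no part of the job. Leave any black or pink look-alike of the dish_a alone.

How it is judged:
On the way:
1. the two dishes stand squarely on the dish in the carrier, one straight pile of three (((horizontal distance between dish_base and platform_seat below 0.005 m and z of dish_base in the frame of platform_seat below 0.003 m and angle between each of dish_base, dish_a, dish_b's own z axis and vertical below 0.06 rad and z of dish_a in the frame of dish_base between 0.011 and 0.017 m and horizontal distance between dish_a and dish_base below 0.006 m and z of dish_b in the frame of dish_a between 0.011 and 0.017 m and horizontal distance between dish_b and dish_a below 0.006 m) or (horizontal distance between dish_base and platform_seat below 0.005 m and z of dish_base in the frame of platform_seat below 0.003 m and angle between each of dish_base, dish_b, dish_a's own z axis and vertical below 0.06 rad and z of dish_b in the frame of dish_base between 0.011 and 0.017 m and horizontal distance between dish_b and dish_base below 0.006 m and z of dish_a in the frame of dish_b between 0.011 and 0.017 m and horizontal distance between dish_a and dish_b below 0.006 m))), for 0.2 s.
At the end, for the whole second after the job is handed in: The base dish still sits in the platform (within 5 mm), the other two lie flat on it in a pile, each within 6 mm of the one below, the platform is home (travel over 13.7 of 15 mm), the top dish presses on the next with more than 6 N and the fingers press the top dish, all through the last second (((horizontal distance between dish_base and platform_seat below 0.005 m and z of dish_base in the frame of platform_seat below 0.003 m and angle between each of dish_base, dish_a, dish_b's own z axis and vertical below 0.06 rad and z of dish_a in the frame of dish_base between 0.011 and 0.017 m and horizontal distance between dish_a and dish_base below 0.006 m and z of dish_b in the frame of dish_a between 0.011 and 0.017 m and horizontal distance between dish_b and dish_a below 0.006 m and value of joint platform above 0.0137 m and contact force between dish_b and dish_a above 6 N and contact force between the fingers and dish_b above 3 N) or (horizontal distance between dish_base and platform_seat below 0.005 m and z of dish_base in the frame of platform_seat below 0.003 m and angle between each of dish_base, dish_b, dish_a's own z axis and vertical below 0.06 rad and z of dish_b in the frame of dish_base between 0.011 and 0.017 m and horizontal distance between dish_b and dish_base below 0.006 m and z of dish_a in the frame of dish_b between 0.011 and 0.017 m and horizontal distance between dish_a and dish_b below 0.006 m and value of joint platform above 0.0137 m and contact force between dish_a and dish_b above 6 N and contact force between the fingers and dish_a above 3 N))); the arm keeps its last pose, push and grip.
It fails at once if the dishes are pressed together with more than 45 N (contact force between dish_a and dish_b above 45 N or contact force between any of dish_a, dish_b and dish_base above 45 N).
It fails at once if a bystander is moved by more than 30 mm (distance of any of pipette_2, timer, micro_1, micro_2, screwdriver, tweezers from where it was at the start of the episode above 0.03 m).
It also fails if it takes over 62 s, if anything falls off the work surface, if the arm or the gripper's body presses on something with over 40 N, if the wrist force passes 120 N, or if a joint passes its speed limit or range.

## Robot

A 6-joint arm with a two-finger parallel gripper is mounted at the origin on a cart in front of the work surface, level with it; the furniture and walls round the work are solid. World frame = base frame: x ahead of the robot, y to its left, z up, the work surface at z = 0. Lengths are in m, angles in rad, forces in N, time in s.
With the tool pointing down it reaches from about 0.3 to 0.85 m from the base axis. Payload 4.2 kg.
Tool frame: the origin (TCP) lies midway between the tips of the shut fingers; the grasp point (between the pads) lies 19 mm behind it; z points along the fingers, y is the direction in which the jaws open and shut (so a half turn about z gives the same grasp; the last joint's range is limited). The gripper opens to 91 mm and grips with 3 to 60 N. Pads are 32 mm wide; open, the fingers measure 118 mm over their backs; the gripper's body (76 mm by 178 mm) begins 60 mm behind the grasp point.
Start: joints at [1.167, 0.32, 1.565, -0, 1.257, -0.02], TCP at [0.215, 0.533, 0.177] pointing down, gripper open.
Joint ranges: [-3.11, 3.11], [-0.84, 2.01], [0.21, 2.61], [-1.34, 4.49], [0.05, 2.63], [-2.56, 2.56]. Speed limits (rad/s): [2.57, 2.57, 3.14, 3.14, 3.14, 3.14].

## Interface

Orientations are given as [roll, pitch, yaw] about the fixed x, y, z axes, in that order (R = Rz(yaw) Ry(pitch) Rx(roll)).
In Python, from rig import get_obs, snapshot, camera_info, hand_in gives the robot as it stands.
- The arm moves only by the shell command python3 -m creep 'ROWS' [FORCE]. ROWS is JSON, a list of rows, each a list of 5 numbers: the finger opening in mm, from 0 to 91.2, then the shift along the tool's x, y, z in units of 25 mm (1.0 is 25 mm), then the turn about the tool's z in units of 6 degrees (1.0 is 6 degrees). A call has 1 to 10 rows; each row shifts and turns the pose as measured when the row begins, along the tool's axes as they then stand; what a row does not reach is not made up. A row lasts 1/12 s, in which the tool goes at most 41.7 mm and 7.16 degrees, less where a joint would pass 70% of its speed; a pose out of reach is approached as far as the arm can. A call is refused whole if a number of a shift passes 1 or a number of a turn 1, either way. A call with a gripper value outside its range is refused whole. The fingers move at their own pace and stop on an object; FORCE is the grip in N (left out, the last holds). Time passes only in rows, so rows that do not move let the fingers close. It gives the time, the measured TCP pose, the force and the opening at its end, in the units of the state.
- get_obs(): the state, without advancing time (a new reading comes with each control period).
- snapshot(name): name is "scene" or "side" or "wrist"; returns (picture, depth): 480x640x3 uint8, red, green, blue; 480x640 float32, m along the optical axis (not along the pixel's ray), 0 where there is no reading.
- camera_info(name): a dict with "fovy" (degrees; the focal length in pixels is half the picture's height over the tangent of half this angle, whatever the lens; pixels are square), "cx", "cy" (the principal point, pixels), "R" (3x3) and "t" (3): a world point X has camera coordinates R X + t; the wrist camera has in their place "tool_from_camera" (4x4, takes a point from camera to tool coordinates, whose origin is the TCP and whose axes are the flange's). Camera axes: x right, y down, z forward; pixel columns grow to the right and rows downward; lengths in m; the calibration is good to about 2 mm. A picture is of the moment at which its call begins: read the wrist's pose just before it. camera_info takes no time and is no camera call.
- hand_in(): hands the job in, once; it reports no verdict.
The state is a dict: "time": time; "q": joint angles; "joint_velocities": joint speeds; "joint_efforts": joint torques, N m; "ee_pos": TCP position; "tcp_rot": TCP orientation; "wrist_force": force on the tool from outside, world axes, zero at the start; "ft_torque": the same for the moment, N m; "grip_width": finger opening in m.
Only numpy, scipy, OpenCV 4.12 (cv2) and the standard library are available. Lean on these libraries where they do the work, as an engineer would, in place of code of your own. Each camera call takes 0.05 s, during which the arm holds its last target. There are 200 camera calls.

## Working session

There is one attempt and no reset: what is moved stays moved. The work goes in short steps, Python scripts to look and compute and a shell command to move; the robot and the scene stay as the last step left them, time stands still between calls to the robot, and variables do not carry over. Pictures are saved under pics/ and viewed, about 8 in all and at most 12, crops included, and the job is handed in when it is done.

```bash
ls; mkdir -p pics
cat > h.py <<'E'
import numpy as np,cv2
from rig import get_obs,snapshot,camera_info
def cam(n):
    c=camera_info(n); f=240/np.tan(np.radians(c["fovy"])/2)
    if "R" in c: R=np.array(c["R"]);t=np.array(c["t"])
    else:
        from scipy.spatial.transform import Rotation as Ro
        o=get_obs(); T=np.eye(4);T[:3,:3]=Ro.from_euler('xyz',o["tcp_rot"]).as_matrix();T[:3,3]=o["ee_pos"]
        W=np.linalg.inv(T@np.array(c["tool_from_camera"]));R=W[:3,:3];t=W[:3,3]
    return f,c["cx"],c["cy"],R,t
def toplane(C,uv,z):
    f,cx,cy,R,t=C; uv=np.atleast_2d(uv).astype(float)
    d=np.c_[(uv[:,0]-cx)/f,(uv[:,1]-cy)/f,np.ones(len(uv))]@R
    o=-R.T@t; return o+d*((z-o[2])/d[:,2])[:,None]
def cloud(C,dep):
    f,cx,cy,R,t=C; v,u=np.mgrid[:480,:640]
    P=np.stack([(u-cx)/f*dep,(v-cy)/f*dep,dep],-1)-t
    return P@R
def proj(C,X):
    f,cx,cy,R,t=C; c=np.atleast_2d(X)@R.T+t
    return np.c_[cx+f*c[:,0]/c[:,2],cy+f*c[:,1]/c[:,2]]
E
python3 - <<'E'
from h import *
print(get_obs())
for n in["scene","side","wrist"]:
    C=cam(n);print(n,C[0],C[1:3],-C[3].T@C[4])
    p,d=snapshot(n); cv2.imwrite(f"pics/{n}0.png",p[:,:,::-1]); np.savez(f"pics/{n}0.npz",p=p,d=d)
E
```

```text
pics
{'time': 0.0, 'q': array([ 1.16700525e+00,  3.20279892e-01,  1.56569543e+00, -3.56420045e-05,
        1.25740095e+00, -2.00233153e-02]), 'joint_velocities': array([ 0.00165318, -0.00014764, -0.00171007, -0.00070845,  0.00083704,
        0.00138632]), 'joint_efforts': array([ 7.38797098e-04, -4.12459910e+01, -2.31981021e+01,  7.25237536e-02,
        4.57353937e-02, -1.47010137e-04]), 'ee_pos': array([0.21508336, 0.53262761, 0.17622088]), 'tcp_rot': array([-3.13980871e+00, -1.83210443e-06,  2.75783591e+00]), 'wrist_force': array([ 0.90014338, -0.98281971,  0.65925825]), 'ft_torque': array([0.01904588, 0.02056438, 0.04258831]), 'grip_width': 0.0910699308617358}
scene 483.2351624428222 (319.1548694979126, 234.27108614171104) [ 0.06398875 -0.81402161  0.66811225]
side 492.3922327640467 (319.92732340440443, 247.38938021090792) [ 0.37312528 -0.97486029  0.69948706]
wrist 353.6090137600897 (314.6720356580287, 238.6452750084927) [0.13865161 0.5641468  0.38386042]
```

View pics/scene0.png

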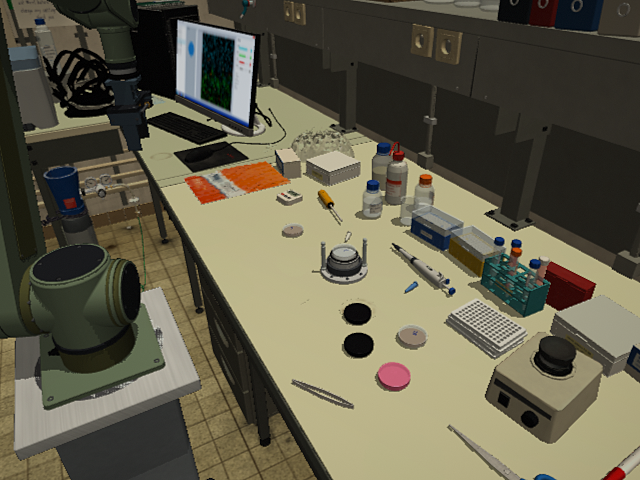

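View pics/side0.png

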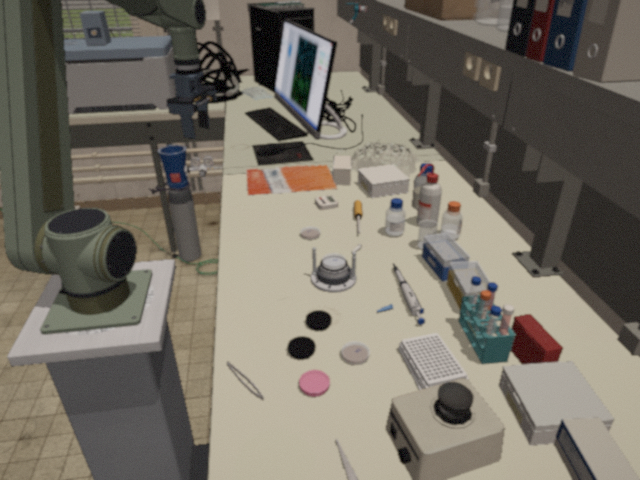

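Scene picture: the carrier is at (345,262). Dish candidates are the clear ones at (292,230) and (411,337), the black look-alikes at (357,314) and (358,345), and the pink look-alike at (394,376). I choose the two clear ones, on opposite sides of the carrier. The side picture agrees: clear dishes at (311,234) and (355,353), carrier at (334,270).

Run:
```python
from h import *
out=[]
for n,pts in[("scene",[(292,230),(411,337),(345,262)]),("side",[(311,234),(355,353),(334,270)])]:
    z=np.load(f"pics/{n}0.npz");C=cam(n);P=cloud(C,z["d"])
    print(n,"bench z",[P[v,u].round(3) for u,v in[(300,290),(260,250)]])
    for u,v in pts:
        print((u,v),P[v,u].round(4))
        c=toplane(C,[[u,v]],0.0)[0]
        m=(np.hypot(P[...,0]-c[0],P[...,1]-c[1])<.09)&(P[...,2]>.009)&(z["d"]>0)
        m=(m).astype(np.uint8); k,lab,st,ce=cv2.connectedComponentsWithStats(m)
        l=lab[v,u] if lab[v,u] else 1+np.argmax(st[1:,4])
        q=P[lab==l]; top=q[q[:,2]>np.percentile(q[:,2],50)-.002]
        print(" n",len(q),"z",np.percentile(q[:,2],[5,50,95]).round(4),"ext",q.min(0).round(4),q.max(0).round(4),"mid",((q.min(0)+q.max(0))/2).round(4))
        h=35 if v!=262 and v!=270 else 45
        out.append(cv2.resize(z["p"][v-h:v+h,u-h:u+h,::-1],(260,260),interpolation=cv2.INTER_CUBIC))
cv2.imwrite("pics/crop.png",np.vstack([np.hstack(out[:3]),np.hstack(out[3:])]))
```

```text
scene bench z [array([ 0.421, -0.019, -0.001]), array([ 0.406,  0.183, -0.002])]
(292, 230) [0.5106 0.21   0.0121]
 n 201 z [0.0098 0.0124 0.0146] ext [0.4885 0.188  0.009 ] [0.5458 0.248  0.0163] mid [0.5172 0.218  0.0126]
(411, 337) [ 0.5341 -0.2761  0.0128]
 n 514 z [0.0103 0.0127 0.0146] ext [ 0.5133 -0.3011  0.009 ] [ 0.5717 -0.2404  0.0159] mid [ 0.5425 -0.2708  0.0125]
(345, 262) [ 0.5306 -0.0332  0.0454]
 n 1252 z [0.0108 0.0404 0.0666] ext [ 0.4925 -0.0571  0.009 ] [0.5968 0.0259 0.0844] mid [ 0.5447 -0.0156  0.0467]
side bench z [array([ 0.46 , -0.029, -0.003]), array([ 0.373,  0.164, -0.   ])]
(311, 234) [0.5174 0.2023 0.0142]
 n 192 z [0.0101 0.0141 0.0163] ext [0.4881 0.1878 0.0092] [0.5435 0.2519 0.0183] mid [0.5158 0.2199 0.0137]
(355, 353) [ 0.5415 -0.2732  0.0119]
 n 506 z [0.0113 0.014  0.0161] ext [ 0.5133 -0.2978  0.009 ] [ 0.5701 -0.2384  0.0172] mid [ 0.5417 -0.2681  0.0131]
(334, 270) [ 0.5414 -0.0311  0.0474]
 n 1296 z [0.01   0.0373 0.0648] ext [ 0.4888 -0.0506  0.009 ] [0.5988 0.0395 0.0856] mid [ 0.5438 -0.0056  0.0473]
```

View pics/crop.png

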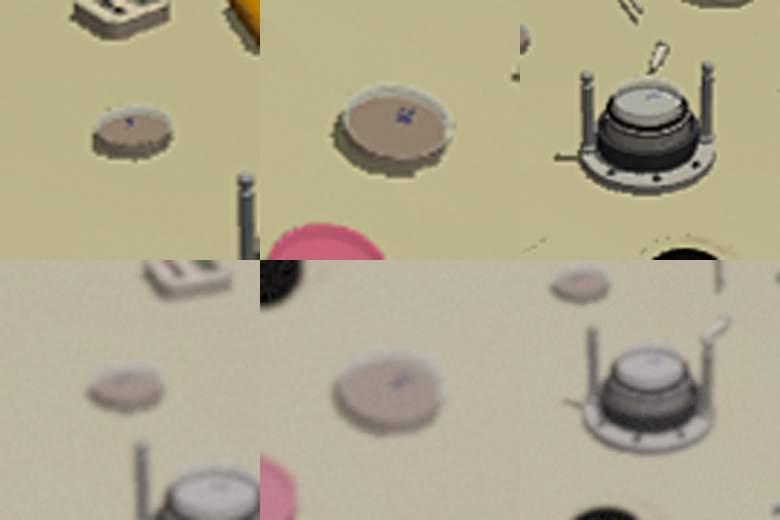

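Crops: both choices are clear, undyed dishes with a blue mark, and the carrier crop shows the posts and the base dish. That makes dish_a about (0.516,0.219), dish_b (0.542,-0.270), with tops near z=14 mm as they should be. Moving above dish_a, with the jaws turned along world y.

```bash
python3 - <<'E'
from h import *
for n in("scene","side"):
    z=np.load(f"pics/{n}0.npz");C=cam(n);P=cloud(C,z["d"])
    m=(np.abs(P[...,0]-.545)<.09)&(np.abs(P[...,1]+.01)<.08)&(P[...,2]>.066)&(z["d"]>0)
    k,lab,st,ce=cv2.connectedComponentsWithStats(m.astype(np.uint8))
    for i in range(1,k):
        q=P[lab==i]; print(n,len(q),q.mean(0).round(4),q[:,2].max().round(3))
    # nearby tall things around dish a
    for c in((.516,.219),(.542,-.27)):
        r=np.hypot(P[...,0]-c[0],P[...,1]-c[1]);m=(r>.045)&(r<.13)&(P[...,2]>.009)&(z["d"]>0)
        k,lab,st,ce=cv2.connectedComponentsWithStats(m.astype(np.uint8))
        for i in range(1,k):
            q=P[lab==i]
            if len(q)>10: print(" near",c,len(q),q.min(0).round(3),q.max(0).round(3))
E
python3 -m creep '[[91,0,0,0,-1],[91,0,0,0,-1],[91,0,0,0,-1],[91,0,0,0,-0.67],[91,-1,-1,0,0],[91,-1,-1,0,0],[91,-1,-1,0,0],[91,-1,-1,0,0],[91,-1,-1,0,0],[91,-1,-1,0,0]]' 20
```

```text
scene 30 [ 0.5888 -0.0231  0.0759] 0.084
scene 34 [0.4993 0.0133 0.0755] 0.084
 near (0.542, -0.27) 276 [ 0.458 -0.19   0.009] [ 0.513 -0.145  0.016]
 near (0.542, -0.27) 608 [ 0.631 -0.353  0.009] [ 0.672 -0.265  0.03 ]
 near (0.542, -0.27) 493 [ 0.413 -0.269  0.009] [ 0.467 -0.21   0.016]
 near (0.542, -0.27) 540 [ 0.425 -0.364  0.009] [ 0.481 -0.306  0.017]
side 31 [0.4995 0.0152 0.0769] 0.085
side 31 [ 0.5894 -0.0209  0.0764] 0.086
 near (0.542, -0.27) 255 [ 0.459 -0.188  0.009] [ 0.513 -0.145  0.018]
 near (0.542, -0.27) 442 [ 0.414 -0.267  0.009] [ 0.466 -0.206  0.018]
 near (0.542, -0.27) 576 [ 0.631 -0.353  0.009] [ 0.672 -0.263  0.031]
 near (0.542, -0.27) 510 [ 0.425 -0.363  0.009] [ 0.479 -0.306  0.019]
time: 0.98
ee_pos: [0.3678, 0.3844, 0.1722]
tcp_rot: [-3.137, -0.006, -3.108]
wrist_force: [0.5, 0.4, -0.4]
grip_width: 0.0907
```

Carrier axis is about (0.545,-0.002). Its own x axis runs at about -0.38 rad, so the tool yaw should be about 2.76, which is within the allowed range.

```bash
python3 -m creep '[[91,-1,-1,0,0],[91,-1,-1,0,0],[91,-1,-1,0,0],[91,-1,-1,0,0],[91,-1,-1,0,0],[91,-0.4,-1,0,0],[91,0,0,0,1],[91,0,0,0,1],[91,0,0,0,1],[91,0,0,0,1]]'
python3 - <<'E'
from h import *
print({k:get_obs()[k].round(4) for k in("ee_pos","tcp_rot")})
C=cam("wrist");p,d=snapshot("wrist");np.savez("pics/w1.npz",p=p,d=d);cv2.imwrite("pics/w1.png",p[:,:,::-1])
print(proj(C,[[.516,.219,.014],[.545,-.002,.059]]))
P=cloud(C,d);c=np.array([.516,.219])
m=(np.hypot(P[...,0]-c[0],P[...,1]-c[1])<.06)&(P[...,2]>.007)&(P[...,2]<.025)&(d>0)
k,lab,st,ce=cv2.connectedComponentsWithStats(m.astype(np.uint8))
i=1+np.argmax(st[1:,4]);q=P[lab==i];print(len(q),q.min(0).round(4),q.max(0).round(4),((q.min(0)+q.max(0))/2).round(4))
E
```

```text
time: 1.82
ee_pos: [0.5183, 0.2219, 0.1685]
tcp_rot: [-3.13, -0.004, 2.728]
wrist_force: [-0.2, 0.0, 0.0]
grip_width: 0.0913
{'ee_pos': array([0.5183, 0.2219, 0.1685]), 'tcp_rot': array([-3.1297, -0.0043,  2.7281])}
[[312.79010145 212.89046481]
 [126.29192319 332.01330495]]
2316 [0.4902 0.193  0.0072] [0.5473 0.2501 0.0169] [0.5188 0.2215 0.012 ]
```

View pics/w1.png

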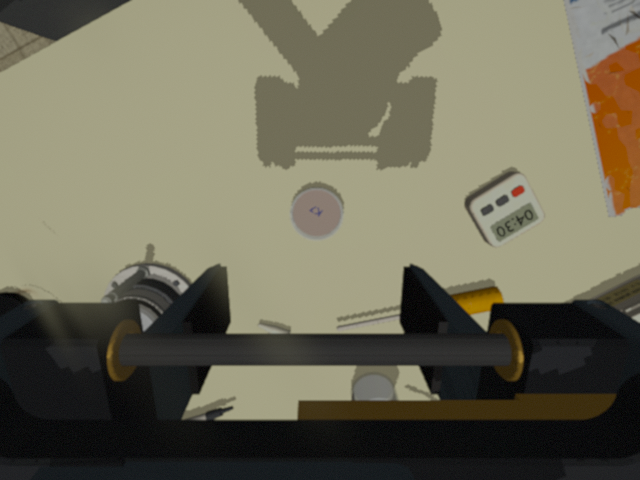

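Wrist view: dish_a at (316,211), timer at (505,208), carrier at (150,285). The dish measures 57.1 mm wide, centred at (0.5188,0.2215), within 1 mm of the TCP. Descending.

```bash
python3 -m creep '[[80,-0.05,0.07,1,0],[80,0,0,1,0],[80,0,0,1,0],[80,0,0,1,0],[80,0,0,1,0],[80,0,0,0.8,0],[80,0,0,0.4,0],[80,0,0,0,0]]' 15
```

```text
time: 2.53
ee_pos: [0.52, 0.2227, 0.008]
tcp_rot: [-3.133, -0.002, 2.744]
wrist_force: [-0.4, 0.1, 0.3]
grip_width: 0.08
```

```bash
python3 -m creep '[[80,0,0,0.17,0],[50,0,0,0,0],[50,0,0,0,0],[50,0,0,0,0],[50,0,0,0,0],[50,0,0,0,0],[50,0,0,0,0],[50,0,0,0,0]]' 15
```

```text
time: 3.2
ee_pos: [0.5226, 0.2241, 0.0073]
tcp_rot: [-3.138, 0.003, 2.749]
wrist_force: [-0.9, -0.2, -0.3]
grip_width: 0.0502
```

Run:
```python
from h import *
p,d=snapshot("wrist");q,_=snapshot("scene")
cv2.imwrite("pics/w2.png",np.hstack([cv2.resize(p[120:400,100:540,::-1],(440,280)),cv2.resize(q[180:290,230:390,::-1],(408,280))])[:, :800])
```

```text
(no output)
```

View pics/w2.png

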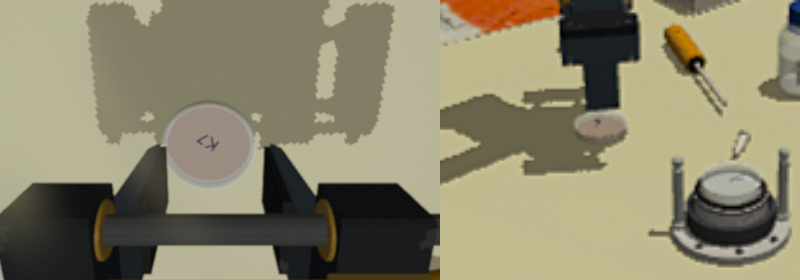

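```bash
cat >> h.py <<'E'
def dish(n,c,z0=.007,z1=.025,r=.055):
    C=cam(n);p,d=snapshot(n);P=cloud(C,d)
    m=(np.hypot(P[...,0]-c[0],P[...,1]-c[1])<r)&(P[...,2]>z0)&(P[...,2]<z1)&(d>0)
    k,lab,st,ce=cv2.connectedComponentsWithStats(m.astype(np.uint8))
    i=1+np.argmax(st[1:,4]);q=P[lab==i]
    (x,y),rr=cv2.minEnclosingCircle(q[:,:2].astype(np.float32))
    o=get_obs();yaw=o["tcp_rot"][2];e=np.array([x,y])-o["ee_pos"][:2]
    print(n,"n",len(q),"centre",round(x,4),round(y,4),"r",round(rr,4),"z",np.percentile(q[:,2],[5,50,95]).round(4),"tcp",o["ee_pos"].round(4),"yaw",round(yaw,3),
     "tool units to go x,y:",(e@[np.cos(yaw),np.sin(yaw)]/.025).round(2),(e@[np.sin(yaw),-np.cos(yaw)]/.025).round(2))
    return P,d,p
E
python3 - <<'E'
from h import *
dish("wrist",(.515,.225),.009); dish("scene",(.515,.225),.009,.018)
C=cam("wrist")
o=get_obs()["ee_pos"];print(proj(C,[o]), proj(C,[[.5188,.2215,.014]]))
E
```

```text
wrist n 6495 centre 0.519 0.2215 r 0.0291 z [0.0131 0.0142 0.0152] tcp [0.5224 0.224  0.007 ] yaw 2.749 tool units to go x,y: 0.09 -0.14
scene n 190 centre 0.5185 0.2163 r 0.0312 z [0.01   0.0125 0.0147] tcp [0.5223 0.2239 0.0068] yaw 2.749 tool units to go x,y: 0.02 -0.34
[[314.35231204 267.88221904]] [[308.38281079 268.69471322]]
```

Run:
```python
from h import *
from scipy.spatial.transform import Rotation as Ro
C=cam("wrist");o=get_obs();print(o["grip_width"],o["wrist_force"].round(2),o["time"])
p,d=snapshot("wrist");P=cloud(C,d);T=(P-o["ee_pos"])@Ro.from_euler('xyz',o["tcp_rot"]).as_matrix()*1000
for v in (255,266,272,280,300,320):
    print(v,[(u,T[v,u].round(0).tolist()) for u in (230,245,255,262,268,308,350,358,364,372,385) ])
```

```text
0.04970763985892911 [-0.64  0.89  0.35] 3.4
255 [(230, [6.0, -54.0, 7.0]), (245, [6.0, -45.0, 8.0]), (255, [6.0, -38.0, 8.0]), (262, [6.0, -34.0, 6.0]), (268, [11.0, -28.0, -7.0]), (308, [11.0, -4.0, -7.0]), (350, [12.0, 21.0, -8.0]), (358, [5.0, 28.0, 9.0]), (364, [6.0, 32.0, 7.0]), (372, [6.0, 37.0, 8.0]), (385, [6.0, 45.0, 7.0])]
266 [(230, [-2.0, -55.0, 8.0]), (245, [-1.0, -45.0, 7.0]), (255, [17.0, -30.0, -41.0]), (262, [16.0, -27.0, -37.0]), (268, [4.0, -28.0, -7.0]), (308, [4.0, -4.0, -7.0]), (350, [4.0, 22.0, -7.0]), (358, [-1.0, 28.0, 7.0]), (364, [16.0, 26.0, -37.0]), (372, [17.0, 29.0, -40.0]), (385, [-2.0, 46.0, 7.0])]
272 [(230, [-6.0, -55.0, 8.0]), (245, [17.0, -33.0, -49.0]), (255, [18.0, -29.0, -49.0]), (262, [16.0, -26.0, -45.0]), (268, [-0.0, -28.0, -6.0]), (308, [0.0, -4.0, -7.0]), (350, [1.0, 22.0, -9.0]), (358, [-6.0, 29.0, 8.0]), (364, [14.0, 25.0, -40.0]), (372, [15.0, 29.0, -44.0]), (385, [-5.0, 46.0, 6.0])]
280 [(230, [-12.0, -56.0, 8.0]), (245, [17.0, -32.0, -59.0]), (255, [16.0, -28.0, -55.0]), (262, [15.0, -25.0, -52.0]), (268, [-5.0, -28.0, -8.0]), (308, [-5.0, -4.0, -8.0]), (350, [-5.0, 22.0, -8.0]), (358, [-12.0, 29.0, 7.0]), (364, [10.0, 25.0, -42.0]), (372, [15.0, 27.0, -54.0]), (385, [17.0, 33.0, -58.0])]
300 [(230, [17.0, -34.0, -77.0]), (245, [17.0, -28.0, -77.0]), (255, [14.0, -25.0, -72.0]), (262, [5.0, -25.0, -54.0]), (268, [-27.0, -31.0, 8.0]), (308, [-19.0, -4.0, -6.0]), (350, [-26.0, 24.0, 7.0]), (358, [-26.0, 29.0, 8.0]), (364, [0.0, 25.0, -45.0]), (372, [12.0, 25.0, -68.0]), (385, [17.0, 29.0, -78.0])]
320 [(230, [17.0, -30.0, -94.0]), (245, [16.0, -26.0, -91.0]), (255, [7.0, -25.0, -75.0]), (262, [-4.0, -25.0, -58.0]), (268, [-15.0, -25.0, -38.0]), (308, [-41.0, -4.0, 7.0]), (350, [-41.0, 24.0, 7.0]), (358, [-41.0, 30.0, 7.0]), (364, [-9.0, 25.0, -48.0]), (372, [4.0, 25.0, -71.0]), (385, [16.0, 26.0, -92.0])]
```

Run:
```python
from h import *
from scipy.spatial.transform import Rotation as Ro
o=get_obs();R=Ro.from_euler('xyz',o["tcp_rot"]).as_matrix()
for n in("wrist","scene","side"):
    C=cam(n);p,d=snapshot(n);P=cloud(C,d);T=(P-o["ee_pos"])@R*1000
    for s in(-1,1):
        y=T[...,1]*s
        m=(abs(T[...,0])<22)&(y>20)&(y<45)&(d>0)
        print(n,s,np.histogram(T[m][:,2],np.arange(-70,15,5))[0])
    print("tip px",proj(C,o["ee_pos"]+R@[0,0,0]), proj(C,o["ee_pos"]+R@[0,0,-.037]))
```

```text
wrist -1 [200 195 188 172 169 147  80   0   0   0   0   0 907   7   1 798]
wrist 1 [ 204  193  185  172  172  142   83    0    0    0    0    0  281    3
    4 1438]
tip px [[314.35229685 267.88215956]] [[314.28870765 293.82713976]]
scene -1 [19 24 22 24 18 22 18  1  0  0  0  0 34 33 19 55]
scene 1 [0 0 0 0 1 0 0 0 0 0 0 0 0 0 0 5]
tip px [[293.80788808 228.32652281]] [[293.04991602 216.36474082]]
side -1 [22 18 19 19 24 13 11  0  0  0  0  1 32 22 25 49]
side 1 [ 4  6 10  8  9  9  9  0  0  0  0  0  1  0  2 11]
tip px [[311.7691264  232.37377412]] [[311.51577375 220.8216157 ]]
```

```bash
python3 - <<'E'
from h import *
z=np.load("pics/w1.npz");T4=np.array(camera_info("wrist")["tool_from_camera"]);C=cam("wrist")
f,cx,cy=C[:3];v,u=np.mgrid[:480,:640];d=z["d"]
T=(np.stack([(u-cx)/f*d,(v-cy)/f*d,d],-1)@T4[:3,:3].T+T4[:3,3])*1000
for s in(-1,1):
    y=T[...,1]*s;m=(abs(T[...,0])<22)&(y>38)&(y<62)&(d>0)
    print(s,np.histogram(T[m][:,2],np.arange(-90,15,5))[0])
E
python3 -m creep '[[30,0,0,0,0],[15,0,0,0,0],[0,0,0,0,0],[0,0,0,0,0],[0,0,0,0,0],[0,0,0,0,0],[0,0,0,0,0]]' 15
python3 - <<'E'
from h import *
from scipy.spatial.transform import Rotation as Ro
o=get_obs();R=Ro.from_euler('xyz',o["tcp_rot"]).as_matrix()
C=cam("wrist");p,d=snapshot("wrist");P=cloud(C,d);T=(P-o["ee_pos"])@R*1000
m=(abs(T[...,0])<22)&(abs(T[...,1])<18)&(d>0)
print(o["grip_width"],np.histogram(T[m][:,2],np.arange(-90,15,5))[0])
E
```

```text
-1 [399 354 309 284 279 265 266 240 245 221 122   0   0   0   0   0   0   0
   0   0]
1 [398 365 294 301 266 270 260 253 239 212 128   0   0   0   0   0   0   0
   0   0]
time: 4.18
ee_pos: [0.5221, 0.2238, 0.0064]
tcp_rot: [-3.136, 0.002, 2.749]
wrist_force: [-0.2, -0.2, 0.1]
grip_width: 0.0061
0.006138232797829543 [ 199  224  349  322  245  226  187  227  201  123   67    0    0    0
    0    0 2223    3    1    4]
```

All three cameras agree that the real fingertips end about 37 mm behind the reported TCP, and the fingers closed to 6 mm over the dish without touching it. So real tip z = ee_z + 0.037. I'll open, recentre and go lower in steps.

```bash
python3 -m creep '[[80,0,0,-0.2,0],[80,0.05,-0.1,0,0],[80,0.05,-0.05,0,0],[80,0,0,0,0],[80,0,0,0,0],[80,0,0,0,0],[80,0,0,0.7,0],[80,0,0,0.6,0],[80,0,0,0,0]]' 15
python3 - <<'E'
from h import *
from scipy.spatial.transform import Rotation as Ro
o=get_obs();R=Ro.from_euler('xyz',o["tcp_rot"]).as_matrix()
P,d,p=dish("wrist",(.519,.2215),.009)
m=(d>0);T=(P-o["ee_pos"])@R*1000
m&=(abs(T[...,0])<22)&(abs(T[...,1])>35)&(abs(T[...,1])<55)&(T[...,2]<-8)
print(np.histogram(T[m][:,2],np.arange(-50,-20,2))[0])
E
```

```text
time: 4.98
ee_pos: [0.5193, 0.2214, -0.0198]
tcp_rot: [-3.139, 0.005, 2.749]
wrist_force: [-0.6, -0.7, -0.1]
grip_width: 0.0595
wrist n 8163 centre 0.5188 0.2218 r 0.0291 z [0.0131 0.0142 0.0152] tcp [ 0.5199  0.2216 -0.0188] yaw 2.749 tool units to go x,y: 0.04 -0.01
[25 20 20 21 12  4  3  0  0  0  0  0  0  0]
```

```bash
python3 -m creep '[[80,0,0,0,0],[80,0,0,0,0],[80,0,0,0,0],[80,0,0,0,0],[80,0.04,0,0.3,0],[80,0,0,0.3,0],[80,0,0,0,0]]' 15
```

```text
time: 5.62
ee_pos: [0.5216, 0.2232, -0.0313]
tcp_rot: [3.138, 0.011, 2.749]
wrist_force: [0.3, -0.9, -0.5]
grip_width: 0.0801
```

```bash
python3 -m creep '[[80,0.08,-0.1,0,0],[50,0,0,0,0],[50,0,0,0,0],[50,0,0,0,0],[50,0,0,0,0],[50,0,0,0,0],[50,0,0,0,0]]' 15
```

```text
time: 6.2
ee_pos: [0.518, 0.2212, -0.0321]
tcp_rot: [3.139, 0.009, 2.749]
wrist_force: [1.2, 1.3, 0.6]
grip_width: 0.056
```

Dish_a is gripped (56 mm). I'll lift it and travel to a viewpoint beside the carrier.

```bash
python3 -m creep '[[50,0,0,-1,0],[50,0,0,-1,0],[50,0,0,-1,0],[50,0,0,-1,0],[50,0,0,-1,0],[50,-1,-0.8,-0.8,0],[50,-1,-0.8,0,0],[50,-1,-0.8,0,0],[50,-1,-0.8,0,0],[50,-1,-0.8,0,0]]'
python3 -m creep '[[50,-1,-0.8,0,0],[50,-0.8,-0.6,0,0],[50,0,0,0,0]]'
python3 - <<'E'
from h import *
P,d,p=dish("wrist",(.545,-.002),.05,.068,.05)
np.savez("pics/w3.npz",p=p,d=d,P=P);cv2.imwrite("pics/w3.png",p[:,:,::-1])
C=cam("wrist");print(proj(C,[[.545,-.002,.059]]))
m=(np.hypot(P[...,0]-.545,P[...,1]+.002)<.075)&(P[...,2]>.072)&(P[...,2]<.1)&(d>0)
k,lab,st,ce=cv2.connectedComponentsWithStats(m.astype(np.uint8))
for i in range(1,k): print(st[i,4],P[lab==i].mean(0).round(4),np.ptp(P[lab==i],axis=0).round(4))
E
```

```text
time: 7.03
ee_pos: [0.5943, 0.0821, 0.1224]
tcp_rot: [3.138, 0.01, 2.759]
wrist_force: [1.1, 0.4, 0.3]
grip_width: 0.0559
time: 7.28
ee_pos: [0.627, 0.025, 0.1234]
tcp_rot: [3.139, 0.014, 2.755]
wrist_force: [0.1, 0.1, -0.0]
grip_width: 0.056
wrist n 4754 centre 0.547 -0.0004 r 0.0289 z [0.058  0.0592 0.0604] tcp [0.6257 0.0267 0.1233] yaw 2.755 tool units to go x,y: 2.51 -2.19
[[237.82058564 155.62926511]]
250 [0.5028 0.0181 0.0826] [0.0096 0.0096 0.0148]
194 [ 0.5916 -0.0171  0.082 ] [0.0097 0.0101 0.0147]
```

View pics/w3.png

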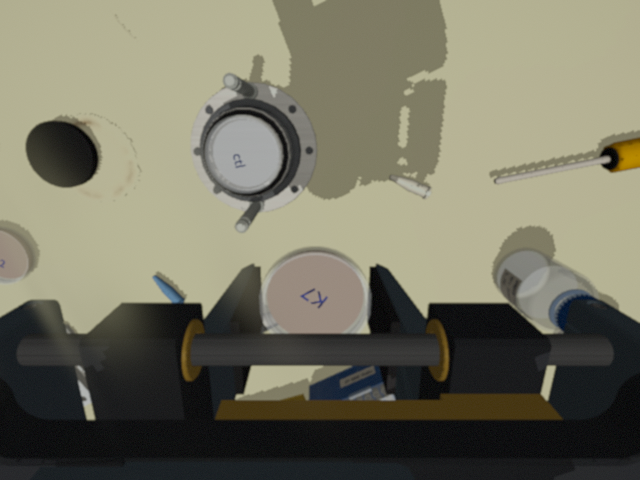

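Wrist view: base dish at (245,155) in the carrier, posts at (238,83) and (245,222), held dish at (316,297) and level. Base dish measured at (0.5470,-0.0004), top 59.2 mm as expected; the posts' midpoint is (0.5472,0.0005). Next, the held dish's centre in the tool frame.

```bash
cat >> h.py <<'E'
def held(p=None,d=None):
    from scipy.spatial.transform import Rotation as Ro
    C=cam("wrist");o=get_obs();R=Ro.from_euler('xyz',o["tcp_rot"]).as_matrix()
    if d is None:p,d=snapshot("wrist")
    T=(cloud(C,d)-o["ee_pos"])@R*1000
    m=(abs(T[...,0])<45)&(abs(T[...,1])<27)&(T[...,2]<-38)&(T[...,2]>-50)&(d>0)
    k,lab,st,ce=cv2.connectedComponentsWithStats(m.astype(np.uint8))
    q=T[lab==1+np.argmax(st[1:,4])]
    A=np.c_[q,np.ones(len(q))]; 
    top=q[q[:,2]<np.percentile(q[:,2],60)]
    # circle centre along x from the near rim: known radius 28.5
    print("held n",len(q),"min",q.min(0).round(1),"max",q.max(0).round(1),"z med",np.median(q[:,2]).round(1),
      "xmax 99.5%",np.percentile(q[:,0],99.5).round(1),"=> cx",(np.percentile(q[:,0],99.7)-28.5).round(1))
    c=np.linalg.lstsq(np.c_[q[:,:2],np.ones(len(q))],q[:,2],rcond=None)[0];print("tilt",c[:2].round(3))
E
python3 - <<'E'
from h import *
z=np.load("pics/w3.npz");held(z["p"],z["d"])
E
```

```text
held n 8076 min [-17.9 -27.  -48.8] max [ 27.6  27.  -38. ] z med -46.6 xmax 99.5% 27.2 => cx -1.2
tilt [0.022 0.001]
```

```bash
python3 -m creep '[[50,0.85,-0.73,0,0],[50,0.85,-0.73,0,0],[50,0.85,-0.73,0,0],[50,0,0,0.8,0],[50,0,0,0,0],[50,0,0,0,0]]'
```

```text
time: 7.83
ee_pos: [0.5403, 0.0038, 0.1013]
tcp_rot: [3.136, 0.009, 2.757]
wrist_force: [-0.1, -0.8, 0.1]
grip_width: 0.0557
```

```bash
python3 -m creep '[[50,-0.27,-0.05,0,0],[50,0,0,0.9,0],[50,0,0,0.9,0],[50,0,0,0.7,0],[50,0,0,0,0],[50,0,0,0,0]]'
```

```text
time: 8.33
ee_pos: [0.5569, 0.0029, 0.0425]
tcp_rot: [3.13, 0.022, 2.762]
wrist_force: [0.9, -0.3, -0.0]
grip_width: 0.0559
```

```bash
python3 -m creep '[[50,0.3,-0.22,0,0],[50,0,0,0,0],[50,0,0,0,0]]'; python3 -m creep '[[50,0,0,0,0]]'
```

```text
time: 8.58
ee_pos: [0.5503, 0.0007, 0.0451]
tcp_rot: [3.129, 0.026, 2.763]
wrist_force: [1.4, -0.5, -0.5]
grip_width: 0.0561
time: 8.67
ee_pos: [0.5507, 0.0006, 0.0461]
tcp_rot: [3.128, 0.028, 2.762]
wrist_force: [0.5, -0.6, -0.1]
grip_width: 0.056
```

```bash
cat >> h.py <<'E'
def togo(target,off):
    from scipy.spatial.transform import Rotation as Ro
    o=get_obs();R=Ro.from_euler('xyz',o["tcp_rot"]).as_matrix()
    pos=o["ee_pos"]+R@np.array(off);e=R.T@(np.array(target)-pos)
    print("pt",pos.round(4),"units to go",(e/.025).round(2),"tilt",np.degrees(np.arccos(-R[2,2])).round(2),"F",o["wrist_force"].round(1),o["time"])
E
python3 -m creep '[[50,0.12,-0.06,0.3,0]]'; python3 -c "
from h import *
togo([.547,-.0002,.0592],[-.001,0,-.0326])"
```

```text
time: 8.75
ee_pos: [0.55, 0.0003, 0.0404]
tcp_rot: [3.126, 0.033, 2.762]
wrist_force: [0.1, 0.9, 0.1]
grip_width: 0.0563
pt [ 5.497e-01 -1.000e-04  7.310e-02] units to go [ 0.12 -0.05  0.55] tilt 2.09 F [0.1 0.9 0.1] 8.75
```

```bash
python3 -m creep '[[50,0.25,-0.05,0.3,0],[50,0.1,0,0.2,0]]'; python3 -c "
from h import *
togo([.547,-.0002,.0592],[-.001,0,-.0326])"
```

```text
time: 8.92
ee_pos: [0.5419, 0.0022, 0.0276]
tcp_rot: [3.125, 0.035, 2.762]
wrist_force: [-0.4, 0.2, 0.6]
grip_width: 0.0558
pt [0.5415 0.0018 0.0602] units to go [-0.23  0.01  0.05] tilt 2.21 F [-0.4  0.2  0.6] 8.9167
```

```bash
python3 -m creep '[[50,-0.15,0,-0.06,0]]'; python3 -c "
from h import *
togo([.547,-.0002,.0592],[-.001,0,-.0326])"
```

```text
time: 9.0
ee_pos: [0.5434, 0.0011, 0.0282]
tcp_rot: [3.126, 0.032, 2.762]
wrist_force: [-0.3, -0.4, -0.6]
grip_width: 0.0562
pt [0.5432 0.0007 0.0608] units to go [-0.15  0.02  0.07] tilt 2.05 F [-0.3 -0.4 -0.6] 9.0
```

```bash
python3 -m creep '[[50,-0.13,0,0,0]]'; python3 -c "
from h import *
togo([.547,-.0002,.0592],[-.001,0,-.0326])"
```

```text
time: 9.08
ee_pos: [0.5469, -0.0001, 0.0286]
tcp_rot: [3.126, 0.033, 2.762]
wrist_force: [-0.5, -0.6, -1.1]
grip_width: 0.0559
pt [ 0.5466 -0.0006  0.0612] units to go [-0.    0.02  0.08] tilt 2.08 F [-0.5 -0.6 -1.1] 9.0833
```

```bash
python3 -m creep '[[50,0.04,0,0.06,0]]'; python3 -c "
from h import *
togo([.547,-.0002,.0592],[-.001,0,-.0326])"
```

```text
time: 9.17
ee_pos: [0.5474, -0.0001, 0.0274]
tcp_rot: [3.125, 0.035, 2.762]
wrist_force: [-0.1, -0.8, 1.4]
grip_width: 0.056
pt [ 5.471e-01 -5.000e-04  6.000e-02] units to go [0.01 0.01 0.03] tilt 2.18 F [-0.1 -0.8  1.4] 9.1667
```

Touching now (Fz rising) and centred. Releasing.

```bash
python3 -m creep '[[62,0,0,0,0],[70,0,0,0,0],[80,0,0,0,0]]'; python3 -c "
from h import *
togo([.547,-.0002,.0592],[-.001,0,-.0326])"
```

```text
time: 9.42
ee_pos: [0.5483, -0.0003, 0.0275]
tcp_rot: [3.125, 0.035, 2.762]
wrist_force: [-0.5, 0.0, -0.4]
grip_width: 0.0725
pt [ 0.548  -0.0008  0.0601] units to go [0.05 0.01 0.03] tilt 2.22 F [-0.5  0.  -0.4] 9.4167
```

```bash
python3 -m creep '[[80,0,0,-0.5,0],[80,0,0,-1,0],[80,0,0,-1,0],[80,0,0,-1,0],[80,-1,0,-0.7,0],[80,-1,0,0,0],[80,-0.5,0,0,0]]'
python3 - <<'E'
from h import *
P,d,p=dish("wrist",(.547,0),.066,.08,.045)
cv2.imwrite("pics/w4.png",p[:,:,::-1])
dish("wrist",(.547,0),.066,.08,.035)
dish("scene",(.547,0),.062,.08,.033);dish("side",(.547,0),.062,.08,.033)
E
```

```text
time: 10.0
ee_pos: [0.5993, -0.0232, 0.1384]
tcp_rot: [3.127, 0.029, 2.764]
wrist_force: [-0.1, -0.3, -0.3]
grip_width: 0.0802
wrist n 4586 centre 0.5471 -0.0006 r 0.0288 z [0.0725 0.0736 0.0748] tcp [ 0.6016 -0.0239  0.1388] yaw 2.764 tool units to go x,y: 2.37 0.06
wrist n 4618 centre 0.5471 -0.0006 r 0.0288 z [0.0724 0.0737 0.0748] tcp [ 0.599  -0.0232  0.1376] yaw 2.763 tool units to go x,y: 2.26 0.07
scene n 332 centre 0.5453 -0.003 r 0.0302 z [0.0642 0.0716 0.0737] tcp [ 0.5969 -0.0226  0.1367] yaw 2.764 tool units to go x,y: 2.21 -0.03
side n 316 centre 0.5442 -0.0011 r 0.0309 z [0.0654 0.0732 0.0753] tcp [ 0.5958 -0.0224  0.1363] yaw 2.764 tool units to go x,y: 2.23 0.03
```

View pics/w4.png

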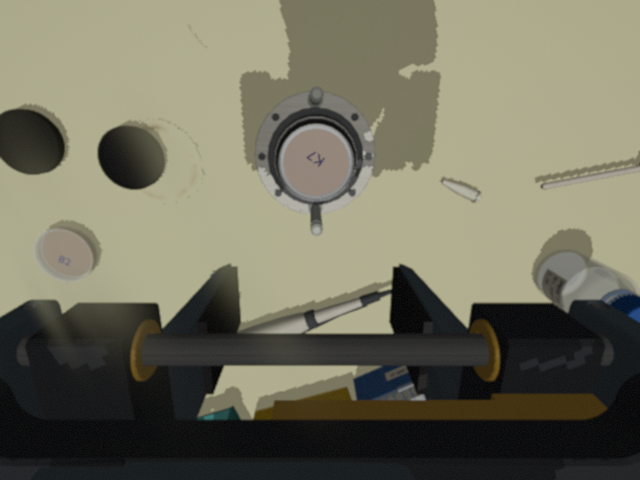

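Wrist view: dish_a sits on the base at (316,160), measured centre (0.5471,-0.0006), top 73.7 mm, flat. Dish_b is at (66,252). Going to dish_b.

```bash
python3 -m creep '[[80,-0.15,-1,0,0],[80,-0.15,-1,0,0],[80,-0.15,-1,0,0],[80,-0.15,-1,0,0],[80,-0.15,-1,0,0],[80,-0.15,-1,0,0],[80,-0.15,-1,0,0],[80,-0.15,-1,0,0],[80,-0.15,-1,0,0],[80,-0.15,-0.8,0,0]]'
python3 - <<'E'
from h import *
dish("wrist",(.543,-.268))
togo([.543,-.268,.004],[0,0,-.037])
E
```

```text
time: 11.03
ee_pos: [0.5236, -0.2598, 0.1265]
tcp_rot: [3.127, -0.002, 2.776]
wrist_force: [0.2, -0.1, -0.4]
grip_width: 0.0803
wrist n 2762 centre 0.5442 -0.268 r 0.029 z [0.0128 0.0142 0.0153] tcp [ 0.5229 -0.2632  0.1262] yaw 2.775 tool units to go x,y: -0.86 0.13
pt [ 0.5228 -0.2636  0.1632] units to go [-0.83  0.05  6.37] tilt 0.68 F [-0.5 -2.8  0.5] 11.0833
```

```bash
python3 -m creep '[[80,-0.5,0.06,0.6,0],[80,-0.3,0.06,1,0],[80,0,0,1,0],[80,0,0,1,0],[80,0,0,1,0],[80,0,0,0.5,0],[80,0,0,0,0]]'
python3 - <<'E'
from h import *
dish("wrist",(.544,-.268),.009,.018,.04)
togo([.5442,-.268,.004],[0,0,-.037])
E
```

```text
time: 11.67
ee_pos: [0.536, -0.2609, -0.0068]
tcp_rot: [3.127, -0.009, 2.771]
wrist_force: [0.8, 0.0, 0.2]
grip_width: 0.08
wrist n 6804 centre 0.5445 -0.2677 r 0.0291 z [0.013  0.0142 0.0152] tcp [ 0.5363 -0.261  -0.0059] yaw 2.771 tool units to go x,y: -0.4 -0.13
pt [ 0.5364 -0.2616  0.0311] units to go [-0.39 -0.14  1.08] tilt 0.94 F [-0.1  0.6 -0.1] 11.7167
```

```bash
python3 -m creep '[[80,-0.38,-0.13,0,0],[80,0,0,0,0],[80,0,0,0.5,0]]'
python3 - <<'E'
from h import *
togo([.5445,-.2677,.004],[0,0,-.037])
E
```

```text
time: 11.97
ee_pos: [0.5473, -0.2681, -0.014]
tcp_rot: [3.128, -0.001, 2.772]
wrist_force: [-0.2, -0.2, -0.5]
grip_width: 0.0803
pt [ 0.5472 -0.2686  0.023 ] units to go [ 0.11 -0.02  0.76] tilt 0.77 F [-0.2 -0.2 -0.5] 11.9667
```

```bash
python3 -m creep '[[80,0.08,-0.02,0.4,0],[80,0.02,0,0.3,0],[80,0,0,0,0]]'
python3 - <<'E'
from h import *
togo([.5445,-.2677,.004],[0,0,-.037])
E
```

```text
time: 12.22
ee_pos: [0.5461, -0.268, -0.0309]
tcp_rot: [3.128, 0.003, 2.772]
wrist_force: [0.3, -0.1, 0.7]
grip_width: 0.0796
pt [ 0.5459 -0.2685  0.0061] units to go [0.06 0.01 0.09] tilt 0.77 F [ 0.3 -0.1  0.7] 12.2167
```

```bash
python3 -m creep '[[80,0.06,0,0.06,0],[50,0,0,0,0],[50,0,0,0,0],[50,0,0,0,0],[50,0,0,0,0],[50,0,0,0,0],[50,0,0,0,0]]' 15;  python3 - <<'E'
from h import *
togo([.5445,-.2677,.0],[0,0,-.032])
E
```

```text
time: 12.8
ee_pos: [0.5457, -0.2681, -0.0304]
tcp_rot: [3.129, 0.006, 2.772]
wrist_force: [-0.5, -1.1, -0.4]
grip_width: 0.0557
pt [ 0.5454 -0.2684  0.0016] units to go [0.04 0.01 0.06] tilt 0.8 F [-0.5 -1.1 -0.4] 12.8
```

```bash
python3 -m creep '[[50,0,0,-0.6,0],[50,0,0,-1,0],[50,0,0,-1,0],[50,0,0,-1,0],[50,0,0,-1,0],[50,0,0.5,-1,0],[50,0,0,0,0]]'; python3 -c "
from h import *
held()
togo([.547,-.0006,.0735],[-.001,0,-.0306])"
```

```text
time: 13.38
ee_pos: [0.5474, -0.2571, 0.1138]
tcp_rot: [3.128, -0.0, 2.771]
wrist_force: [0.6, 0.5, 0.8]
grip_width: 0.056
held n 8359 min [-18.8 -27.  -47.7] max [ 29.6  27.  -38. ] z med -45.1 xmax 99.5% 29.2 => cx 0.8
tilt [0.015 0.011]
pt [ 0.5467 -0.2583  0.1421] units to go [3.71 9.58 2.88] tilt 0.77 F [-0.6 -0.  -0.3] 13.4333
```

```bash
python3 -m creep '[[50,0.37,1,0,0],[50,0.37,1,0,0],[50,0.37,1,0,0],[50,0.37,1,0,0],[50,0.37,1,0,0],[50,0.37,1,0,0],[50,0.37,1,0,0],[50,0.37,0.9,0,0],[50,0.3,0.5,0,0],[50,0,0,0,0]]'; python3 -c "
from h import *
togo([.547,-.0006,.0735],[.0008,0,-.0309])"
```

```text
time: 14.27
ee_pos: [0.5375, -0.0252, 0.1016]
tcp_rot: [3.135, -0.023, 2.766]
wrist_force: [-0.6, -0.9, -0.4]
grip_width: 0.0563
pt [ 0.5374 -0.0254  0.1325] units to go [-0.05  1.05  2.37] tilt 1.37 F [-0.6 -0.9 -0.4] 14.2667
```

```bash
python3 -m creep '[[50,-0.1,0.5,0.5,0],[50,-0.05,0.5,0.5,0],[50,0,0,0.5,0],[50,0,0,0.3,0]]'; python3 -c "
from h import *
togo([.547,-.0006,.0735],[.0008,0,-.0309])"
```

```text
time: 14.6
ee_pos: [0.5504, -0.0022, 0.0514]
tcp_rot: [3.136, -0.023, 2.766]
wrist_force: [-0.0, -0.6, -0.3]
grip_width: 0.0562
pt [ 0.5503 -0.0023  0.0823] units to go [0.14 0.01 0.36] tilt 1.35 F [-0.  -0.6 -0.3] 14.6
```

```bash
python3 -m creep '[[50,0.12,0.01,0.1,0],[50,0.0,0,0.1,0]]'; python3 -c "
from h import *
togo([.547,-.0006,.0735],[.0008,0,-.0309])"
```

```text
time: 14.77
ee_pos: [0.546, -0.0013, 0.0426]
tcp_rot: [3.138, -0.028, 2.765]
wrist_force: [-0.6, 0.8, 3.6]
grip_width: 0.0559
pt [ 0.5461 -0.0014  0.0735] units to go [-0.02  0.04  0.  ] tilt 1.64 F [-0.6  0.8  3.6] 14.7667
```

```bash
python3 -m creep '[[62,-0.02,0,-0.02,0],[70,0,0,0,0],[80,0,0,0,0],[80,0,0,0,0],[80,0,0,-0.5,0],[80,0,0,-1,0],[80,0,0,-1,0],[80,-1,0,-1,0],[80,-1,0,-0.3,0],[80,-0.5,0,0,0]]'
python3 - <<'E'
from h import *
dish("wrist",(.547,0),.08,.094,.035)
P,d,p=dish("scene",(.547,0),.077,.094,.033);cv2.imwrite("pics/s5.png",cv2.resize(p[200:320,270:430,::-1],None,fx=4,fy=4))
E
```

```text
time: 15.6
ee_pos: [0.6059, -0.0279, 0.1426]
tcp_rot: [3.139, -0.028, 2.763]
wrist_force: [-0.0, 0.4, -0.9]
grip_width: 0.0798
wrist n 4915 centre 0.5463 -0.0016 r 0.0288 z [0.0869 0.088  0.0892] tcp [ 0.6079 -0.0287  0.1423] yaw 2.762 tool units to go x,y: 2.69 0.09
scene n 308 centre 0.5455 -0.0032 r 0.03 z [0.0796 0.086  0.0882] tcp [ 0.6051 -0.0278  0.141 ] yaw 2.762 tool units to go x,y: 2.58 0.03
```

View pics/s5.png

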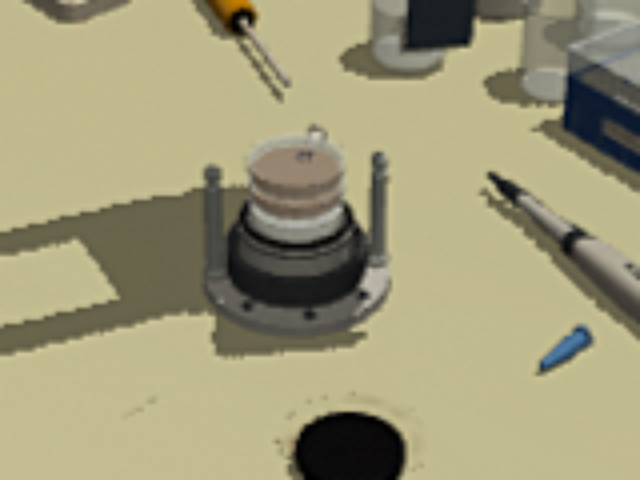

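Pile verified: dish_b at (0.5463,-0.0016), top 88.0 mm, 1.3 mm off dish_a. In the scene crop it is one straight pile at (297,190). Next: fingers to 20 mm, centre above the pile and press.

```bash
python3 -m creep '[[20,0.8,0,0,0],[20,0.8,0,0,0],[20,0.8,0,0,0],[20,0,0,0,0],[20,0,0,0,0],[20,0,0,0,0],[20,0,0,0.5,0],[20,0,0,0.5,0]]' 30; python3 -c "
from h import *
togo([.5465,-.001,.088],[0,0,-.037])"
```

```text
time: 16.37
ee_pos: [0.5443, -0.0044, 0.1177]
tcp_rot: [3.139, -0.03, 2.761]
wrist_force: [-0.1, 0.5, -0.5]
grip_width: 0.0295
pt [ 0.5453 -0.0049  0.1547] units to go [-0.07  0.16  2.67] tilt 1.72 F [-0.1  0.5 -0.5] 16.3667
```

```bash
python3 -m creep '[[20,-0.06,0.14,0.7,0],[20,0,0,0.7,0],[20,0,0,0.6,0],[20,0,0,0.1,0],[20,0,0,0,0]]' 30; python3 -c "
from h import *
togo([.5465,-.001,.088],[0,0,-.037])"
```

```text
time: 16.78
ee_pos: [0.5479, -0.002, 0.0609]
tcp_rot: [3.139, -0.03, 2.76]
wrist_force: [0.0, -0.2, -1.2]
grip_width: 0.02
pt [ 0.5489 -0.0025  0.0979] units to go [0.1  0.02 0.4 ] tilt 1.74 F [ 0.  -0.2 -1.2] 16.7833
```

```bash
python3 -m creep '[[20,0.1,0.03,0.12,0],[20,0,0,0.12,0],[20,0,0,0.1,0]]' 30; python3 -c "
from h import *
togo([.5465,-.001,.088],[0,0,-.037])"
```

```text
time: 17.03
ee_pos: [0.5477, -0.0005, 0.0537]
tcp_rot: [3.138, -0.027, 2.759]
wrist_force: [-0.5, -1.0, -0.0]
grip_width: 0.0199
pt [ 0.5486 -0.001   0.0907] units to go [ 0.07 -0.03  0.11] tilt 1.55 F [-0.5 -1.  -0. ] 17.0333
```

```bash
for i in 1; do python3 -m creep '[[20,0.05,-0.02,0.12,0]]'; done; python3 -m creep '[[20,0,0,0.12,0]]'; python3 -m creep '[[20,0,0,0.12,0]]'
```

```text
time: 17.12
ee_pos: [0.5475, -0.0006, 0.0514]
tcp_rot: [3.137, -0.024, 2.759]
wrist_force: [1.9, -0.1, 4.0]
grip_width: 0.0202
time: 17.2
ee_pos: [0.5479, -0.0007, 0.0492]
tcp_rot: [3.137, -0.022, 2.759]
wrist_force: [-1.6, -1.3, 4.8]
grip_width: 0.0199
time: 17.28
ee_pos: [0.5481, -0.0008, 0.0469]
tcp_rot: [3.137, -0.021, 2.76]
wrist_force: [-1.4, -0.3, 5.9]
grip_width: 0.0202
```

```bash
python3 -m creep '[[20,0,0,0.12,0],[20,0,0,0.12,0]]'; python3 -m creep '[[20,0,0,0.12,0]]';python3 -m creep '[[20,0,0,0.1,0]]'
```

```text
time: 17.45
ee_pos: [0.5482, -0.0008, 0.0424]
tcp_rot: [3.137, -0.02, 2.76]
wrist_force: [-2.3, -0.7, 7.2]
grip_width: 0.0201
time: 17.53
ee_pos: [0.5482, -0.0009, 0.0403]
tcp_rot: [3.136, -0.019, 2.76]
wrist_force: [-2.5, 0.1, 8.1]
grip_width: 0.02
time: 17.62
ee_pos: [0.5483, -0.0008, 0.0387]
tcp_rot: [3.136, -0.018, 2.76]
wrist_force: [-2.6, -0.8, 8.6]
grip_width: 0.02
```

```bash
python3 -m creep '[[20,0,0,0.1,0]]'; python3 -m creep '[[20,0,0,0.08,0]]'; python3 -m creep '[[20,0,0,0.08,0]]'
```

```text
time: 17.7
ee_pos: [0.5482, -0.0008, 0.0373]
tcp_rot: [3.136, -0.018, 2.76]
wrist_force: [-1.9, -0.3, 9.5]
grip_width: 0.0199
time: 17.78
ee_pos: [0.5483, -0.0008, 0.0366]
tcp_rot: [3.136, -0.017, 2.76]
wrist_force: [-5.2, 0.7, 17.6]
grip_width: 0.0199
time: 17.87
ee_pos: [0.5483, -0.0008, 0.0366]
tcp_rot: [3.135, -0.016, 2.76]
wrist_force: [-5.3, 0.3, 18.9]
grip_width: 0.0201
```

On the hard stop: motion stopped at 0.0366 (about 15 mm of travel) and the force jumped from 9.5 to 18 N. Holding it and checking.

```bash
python3 -m creep '[[20,0,0,0.08,0],[20,0,0,0.08,0]]'
python3 - <<'E'
from h import *
for i in range(8):
    p,d=snapshot(["scene","side"][i%2]);o=get_obs();print(o["time"],o["ee_pos"].round(4),o["wrist_force"].round(1))
    if i<1:a=p
    if i==1:b=p
cv2.imwrite("pics/s6.png",np.hstack([cv2.resize(a[210:310,290:400,::-1],(396,360)),cv2.resize(b[220:310,285:384,::-1],(396,360))]))
E
```

```text
time: 18.03
ee_pos: [0.5483, -0.0008, 0.0367]
tcp_rot: [3.135, -0.014, 2.76]
wrist_force: [-4.2, 0.7, 14.1]
grip_width: 0.0198
18.0833 [ 0.5483 -0.0008  0.0367] [-4.9 -0.4 14.2]
18.1333 [ 0.5483 -0.0008  0.0367] [-3.9  0.4 13.7]
18.1833 [ 0.5483 -0.0008  0.0366] [-3.4  0.3 14.1]
18.2333 [ 0.5483 -0.0008  0.0367] [-4.7  0.5 13.8]
18.2833 [ 0.5483 -0.0008  0.0367] [-4.2 -0.1 13.9]
18.3333 [ 0.5483 -0.0008  0.0367] [-3.1  0.5 13.9]
18.3833 [ 0.5483 -0.0008  0.0366] [-3.8  0.6 13.3]
18.4333 [ 0.5483 -0.0008  0.0367] [-4.7  0.3 13.7]
```

View pics/s6.png

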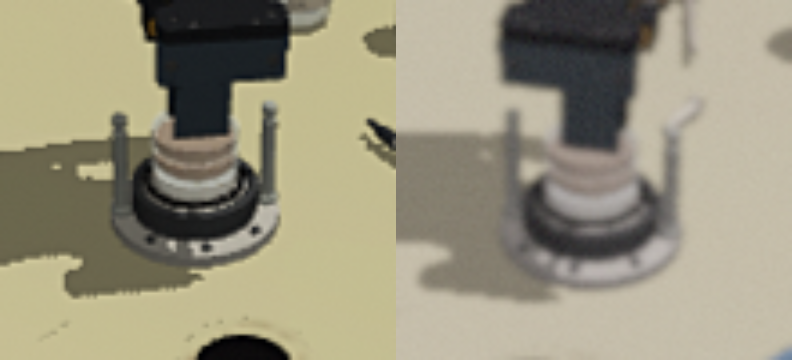

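The pile is straight and pressed home in both views, with a steady 14 N. I'll add a little push for margin.

```bash
python3 -m creep '[[20,0,0,0.11,0]]'
python3 - <<'E'
from h import *
from rig import hand_in
for i in range(3):
    snapshot("scene");o=get_obs();print(o["time"],o["ee_pos"].round(4),o["wrist_force"].round(1))
F=o["wrist_force"][2]
if 14<F<30: print(hand_in())
E
```

```text
time: 18.52
ee_pos: [0.5483, -0.0008, 0.0365]
tcp_rot: [3.135, -0.013, 2.76]
wrist_force: [-7.5, 0.4, 22.6]
grip_width: 0.02
18.5667 [ 0.5483 -0.0008  0.0366] [-4.7  1.2 17.5]
18.6167 [ 0.5483 -0.0008  0.0366] [-4.9  0.8 17.5]
18.6667 [ 0.5483 -0.0008  0.0366] [-4.  -0.1 17.6]
the job is handed in; nothing more can be done
None
```

I stacked dish_a and then dish_b on the base dish, pressed the pile down with the fingers until the platform reached its hard stop, and handed in at 18.7 s while still pressing.

**Pile before pressing:** dish_a was 0.2 mm from the base dish and dish_b 1.3 mm from dish_a. Their tops were at 73.7 mm and 88.0 mm, which fits 14 mm per dish on the 45 mm platform.

**Press:** motion stopped after about 15 mm of travel, and the force jumped from 9.5 N to about 18 N. The final push was steady at 17.5 N, with a brief 22.6 N peak, well under the 45 N limit. The last scene and side pictures showed a straight pile. I judged that the platform was home from the travel and the force jump, since its joint is not reported.

**What disagreed or failed:**
- **Fingertips:** they end about 37 mm behind the reported tool point, by all three cameras. My first grasp closed above dish_a without touching it, and I worked with the corrected tip height after that.
- **Drift:** the tool drifted a few millimetres and tilted up to about 2° during moves. I corrected the position before each release; the tilt could not be corrected, but both dishes measured at their full heights after release.
- **Scene and side cameras:** their dish centres differed from the wrist camera's by 2–3 mm. I used the wrist camera's.
- **Bystanders:** I touched none that I know of, but I did not measure them again at the end.

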